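# Stack the drying tray of red tiles on its base tray

## Robot

A 6-joint arm with a two-finger parallel gripper is mounted at the origin on a cart in front of the work surface, level with it; the furniture and walls round the work are solid. World frame = base frame: x ahead of the robot, y to its left, z up, the work surface at z = 0. Lengths are in m, angles in rad, forces in N, time in s.
With the tool pointing down it reaches from about 0.35 to 0.85 m from the base axis. Payload 8.1 kg.
Tool frame: the origin (TCP) lies midway between the tips of the shut fingers; the grasp point (between the pads) lies 19 mm behind it (ctrl.tcp_to_grasp is the distance from the TCP to the grasp point, in m); y points along the fingers, x is the direction in which the jaws open and shut, and the axes are right-handed (so a half turn about y gives the same grasp; the last joint's range is limited). The gripper opens to 93 mm and grips with 3 to 60 N. Pads are 15 mm wide; open, the fingers measure 128 mm over their backs; the gripper's body (75 mm by 188 mm) begins 65 mm behind the grasp point.
Start: joints at [-1.372, 0.13, 1.488, -0, 1.523, -0.085], TCP at [0.168, -0.576, 0.197] pointing down, gripper open.
Joint ranges: [-2.96, 2.96], [-0.89, 2.26], [0.02, 2.5], [-1.34, 4.48], [0, 2.73], [-2.66, 2.66]. Speed limits (rad/s): [2.39, 2.39, 2.79, 3.14, 3.14, 3.14].

## Interface

Orientations are given as a unit quaternion [x, y, z, w].
In Python, from rig import status, get_image, get_calibration, ctrl gives the robot as it stands.
- The arm moves only by the tool jog_arm, never from a script. Its argument "rows" is a list of rows, each a list of 5 numbers: the gripper's target within -1 to 1 (fully open at 1, half-way at 0, shut at -1), then the shift along the tool's x, y, z in cm, then the turn about the tool's y in rad. A call has 1 to 8 rows; each row shifts and turns the pose as measured when the row begins, along the tool's axes as they then stand; what a row does not reach is not made up. A row lasts 1/8 s, in which the tool goes at most 62.5 mm and 10.7 degrees, less where a joint would pass 70% of its speed; a pose out of reach is approached as far as the arm can. A call with a gripper value outside its range is refused whole. The fingers move at their own pace and stop on an object; "squeeze" is the grip in N (left out, the last holds). Time passes only in rows, so rows that do not move let the fingers close. It gives the time, the measured TCP pose, the force and the opening at its end, in the units of the state.
- status.sense(): the state, without advancing time (a new reading comes with each control period).
- get_image(name): name is "scene" or "side" or "wrist"; returns (picture, depth): 384x512x3 uint8, red, green, blue; 384x512 float32, m along the optical axis (not along the pixel's ray), 0 where there is no reading.
- get_calibration(name): a dict with "intrinsics" (3x3 intrinsics, pixels), "k1" (the pictures are not rectified: a ray, as slopes to the right and down, at radius r is drawn at 1 + k1 r^2 times it, then the intrinsics apply), "R" (3x3) and "t" (3): a world point X has camera coordinates R X + t; the wrist camera has in their place "mount" (4x4, takes a point from camera to tool coordinates, whose origin is the TCP and whose axes are the tool frame's). Camera axes: x right, y down, z forward; pixel columns grow to the right and rows downward; lengths in m; the calibration is good to about 2 mm. A picture is of the moment at which its call begins: read the wrist's pose just before it. get_calibration takes no time and is no camera call.
- ctrl.close_job(): hands the job in, once; it reports no verdict.
The state is a dict: "time": time; "joint_pos": joint angles; "qvel": joint speeds; "tau": joint torques, N m; "eef_pos": TCP position; "tool_rot": TCP orientation; "wrist_force": force on the tool from outside, world axes, zero at the start; "wrist_torque": the same for the moment, N m; "finger_gap": finger opening in m.
Only numpy, scipy, OpenCV 4.12 (cv2) and the standard library are available. Lean on these libraries where they do the work, as an engineer would, in place of code of your own. Each camera call takes 0.05 s, during which the arm holds its last target.

## Task

Pick up the tray of red-brown (terracotta) test tiles by its black handle and stack it on the grey base tray with the blue tiles, so that its four corner pins stand in the four corner sockets and it sits level. Lower it into place rather than dropping it, and leave the tray of white tiles where it is.

Things in the scene. Friction and masses are not known exactly. Their poses are not given: they have to be found in the camera images.
- red_tile_tray_grip (a point): Middle of the black handle bar (76 mm along x, 12 thick in y, 20 high) of the grey tray with 8 red-brown tiles fixed in it: the tray to move, 0.3 kg, 150 x 110 mm, same either way round, z up. This point is 73 mm above the feet of its 4 corner pins (12 mm dia, 22 long, at x +-65, y +-45 mm), 45 mm above its floor and 33 mm above its wall tops.
- white_tile_tray_grip (a point): The same point of an identical tray with eight white tiles: a bystander that stays where it is.
- base_tray_seat (a point): Centre of the base tray at the level of its socket floors, 10 mm above the bench; z up. Grey, 174 x 134 mm, 1.5 kg, no handle, 6 blue tiles. Square sockets at x +-65, y +-45 mm: 36 mm wide inside, 18 deep, so pins have 12 mm play each way. Seated, the red tray's handle point is 73 mm straight above this point, x axes parallel.

How it is judged:
At the end, for the whole second after the job is handed in: The red-tile tray is at rest and level (3.4 degrees) with its pins in the sockets: handle point within 20 mm (level) of the base centre, at most 78 mm above the socket floors (73 seated), x axes within 17 degrees; base flat on the bench (horizontal distance between red_tile_tray_grip and base_tray_seat below 0.02 m and z of red_tile_tray_grip in the frame of base_tray_seat below 0.078 m and angle between the x axis of red_tile_tray_grip and the x axis of base_tray_seat, either way round below 0.3 rad and angle between each of red_tile_tray_grip, base_tray_seat's own z axis and vertical below 0.06 rad and height (world z) of base_tray_seat below 0.015 m and linear speed of red_tile_tray below 0.02 m/s); the robot touches nothing.
It fails at once if the tray of white tiles is moved more than 20 mm (distance of white_tile_tray_grip from where it was at the start of the episode above 0.02 m).
It fails at once if the tray of red tiles is dropped: it falls freely by more than about 25 mm (faster than 0.7 m/s out of the fingers) (contact force between the fingers and red_tile_tray below 0.05 N and linear speed of red_tile_tray above 0.7 m/s).
It also fails if it takes over 35 s, if anything falls off the work surface, if the arm or the gripper's body presses on something with over 40 N, if the wrist force passes 120 N, or if a joint passes its speed limit or range.

## Working session

There is one attempt and no reset: what is moved stays moved. The work goes in short steps, Python scripts to look and compute and a tool call to move; the robot and the scene stay as the last step left them, time stands still between calls to the robot, and variables do not carry over. Pictures are saved under pics/ and viewed, and the job is handed in when it is done.

Besides the shell and the picture viewer there is one more tool, called after ">>>" as name([rows], argument=value, ...), one row to a line, values as JSON. jog_arm: Moves the arm, as the interface text tells. Its arguments: {"type":"object","properties":{"rows":{"type":"array"},"squeeze":{"type":"number"}},"required":["rows"]}

```bash
mkdir -p pics; ls; python3 - <<'E'
from rig import status,get_image,get_calibration,ctrl
import cv2,numpy as np
s=status.sense();print(s)
for n in ["scene","side","wrist"]:
    c=get_calibration(n);print(n,c)
    im,d=get_image(n);cv2.imwrite(f"pics/{n}0.png",im[:,:,::-1]);np.save(f"pics/{n}0_d.npy",d);np.save(f"pics/{n}0_i.npy",im)
E
```

```text
pics
{'time': 0.0, 'joint_pos': array([-1.37241137e+00,  1.31162566e-01,  1.48926491e+00, -1.05551706e-05,
        1.52297940e+00, -8.53895748e-02]), 'qvel': array([ 0.00039345,  0.00032725,  0.0009041 , -0.00116199, -0.00061338,
        0.00217113]), 'tau': array([-1.54839279e-03, -5.59835637e+01, -4.91767430e+01,  7.66713987e-02,
        3.49053741e-02, -1.75319210e-04]), 'eef_pos': array([ 0.1678939 , -0.57540836,  0.19599453]), 'tool_rot': array([-0.56525671,  0.42475021, -0.42378836,  0.56610559]), 'wrist_force': array([-0.07529237,  0.21626533, -0.19876327]), 'wrist_torque': array([-0.00759857, -0.03648451, -0.03306392]), 'finger_gap': 0.09291592816790277}
scene {'intrinsics': array([[396.70075656,   0.        , 246.4076481 ],
       [  0.        , 396.70075656, 197.15302498],
       [  0.        ,   0.        ,   1.        ]]), 'k1': -0.061124701092189156, 'R': array([[-0.57888757, -0.81511467,  0.02184598],
       [-0.42995565,  0.28236735, -0.85755864],
       [ 0.69284004, -0.50582284, -0.51392211]]), 't': array([0.27657929, 0.30002596, 0.65485388])}
side {'intrinsics': arr
[... 234 characters left out ...]
     [-0.13298546,  0.42828897, -0.89380279],
       [ 0.23718156, -0.8618574 , -0.44827083]]), 't': array([0.50466115, 0.120041  , 0.87275391])}
wrist {'intrinsics': array([[267.40944321,   0.        , 251.98707673],
       [  0.        , 267.40944321, 191.45157267],
       [  0.        ,   0.        ,   1.        ]]), 'k1': 0.007444077111240708, 'mount': array([[ 9.99999694e-01,  2.85536666e-04, -7.27961320e-04,
        -4.07367496e-04],
       [ 7.76229441e-04, -2.49997400e-01,  9.68246197e-01,
        -1.88189614e-01],
       [ 9.44813532e-05, -9.68246466e-01, -2.49997545e-01,
         6.88212700e-02],
       [ 0.00000000e+00,  0.00000000e+00,  0.00000000e+00,
         1.00000000e+00]])}
```

View pics/scene0.png

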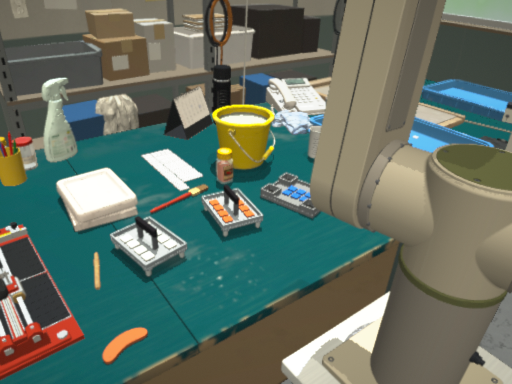

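View pics/side0.png

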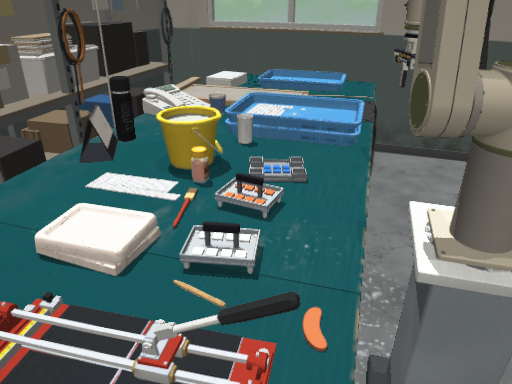

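View pics/wrist0.png

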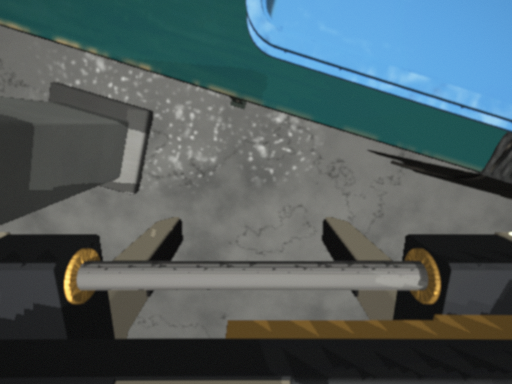

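The scene view shows the red tray at (231,210), the base at (291,193) and the white tray at (148,240). The side view shows them at (250,190), (277,168) and (221,245). Next I'll build a top-down map from the depth.

```bash
cat > h.py <<'E'
import numpy as np,cv2
from scipy.spatial.transform import Rotation as Ro
from rig import get_calibration
def cloud(name,d,pose=None):
    c=get_calibration(name);K=c["intrinsics"]
    v,u=np.mgrid[0:384,0:512].astype(float)
    xd=(u-K[0,2])/K[0,0];yd=(v-K[1,2])/K[1,1];x,y=xd.copy(),yd.copy()
    for _ in range(8):
        f=1+c["k1"]*(x*x+y*y);x=xd/f;y=yd/f
    P=np.stack([x*d,y*d,d],-1)
    if name=="wrist":
        M=c["mount"];p,q=pose;P=P@M[:3,:3].T+M[:3,3];return P@Ro.from_quat(q).as_matrix().T+p
    return (P-c["t"])@c["R"]
def topmap(P,im,ok,fn,x0,x1,y0,y1,zmax=.2,s=1000,zmin=-.02):
    # image: right=-y, up=+x
    W=int((y1-y0)*s);H=int((x1-x0)*s)
    m=ok&(P[...,0]>x0)&(P[...,0]<x1)&(P[...,1]>y0)&(P[...,1]<y1)&(P[...,2]<zmax)&(P[...,2]>zmin)
    p=P[m];c=im[m];o=np.argsort(p[:,2]);p=p[o];c=c[o]
    M=np.zeros((H,W,3),np.uint8)
    r=((x1-p[:,0])*s).astype(int).clip(0,H-1);k=((y1-p[:,1])*s).astype(int).clip(0,W-1)
    for a in (0,1):
        for b in (0,1): M[(r+a).clip(0,H-1),(k+b).clip(0,W-1)]=c
    cv2.imwrite(fn,M[:,:,::-1])
E
python3 - <<'E'
from h import *
for n,(red,blue,wh) in dict(scene=((231,210),(291,193),(148,240)),side=((250,190),(277,168),(221,245))).items():
    im=np.load(f"pics/{n}0_i.npy");d=np.load(f"pics/{n}0_d.npy");P=cloud(n,d)
    for k,(u,v) in dict(red=red,blue=blue,white=wh).items(): print(n,k,P[v,u].round(3),im[v,u])
    hsv=cv2.cvtColor(im,cv2.COLOR_RGB2HSV)
    for k,(u,v),lo,hi in (("red",red,(3,120,80),(18,255,255)),("blue",blue,(100,120,80),(120,255,255))):
        m=np.zeros(d.shape,bool);m[v-35:v+35,u-45:u+45]=1
        m&=cv2.inRange(hsv,lo,hi)>0; m&=(P[...,2]<.08)&(P[...,2]>0)
        p=P[m];print(n,k,m.sum(),p.min(0).round(3),p.max(0).round(3),p.mean(0).round(3), cv2.minAreaRect(p[:,:2].astype(np.float32)))
    topmap(P,im,d>0,f"pics/top_{n}.png",.2,.8,-.45,.25)
E
```

```text
scene red [ 0.562 -0.009  0.026] [193 200 195]
scene blue [ 0.561 -0.217  0.011] [ 82 115 159]
scene white [0.556 0.224 0.029] [236 241 237]
scene red 401 [ 0.503 -0.121  0.003] [0.746 0.042 0.073] [ 0.593 -0.01   0.029] ((0.6274364590644836, -0.02102033793926239), (0.1567540317773819, 0.2386999875307083), 79.04061126708984)
scene blue 199 [ 0.508 -0.258  0.007] [ 0.596 -0.195  0.017] [ 0.55  -0.227  0.014] ((0.5515748858451843, -0.2294575572013855), (0.08015414327383041, 0.06357447057962418), 11.153942108154297)
side red [ 0.569 -0.034  0.03 ] [114  70  51]
side blue [ 0.542 -0.227  0.018] [ 50 108 188]
side white [0.551 0.227 0.03 ] [201 211 215]
side red 230 [ 0.505 -0.055  0.03 ] [0.621 0.037 0.053] [ 0.557 -0.005  0.036] ((0.5635567903518677, -0.0063462406396865845), (0.08725893497467041, 0.10875637829303741), 81.99691009521484)
side blue 631 [ 0.446 -0.545  0.004] [ 0.804 -0.194  0.052] [ 0.555 -0.45   0.021] ((0.6292548179626465, -0.37045592069625854), (0.35023656487464905, 0.35841479897499084), 88.39200592041016)
```

View pics/top_scene.png

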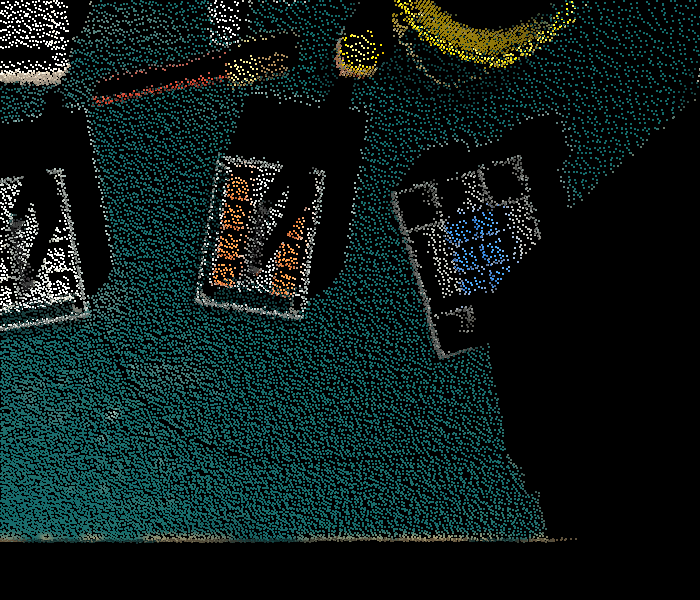

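View pics/top_side.png

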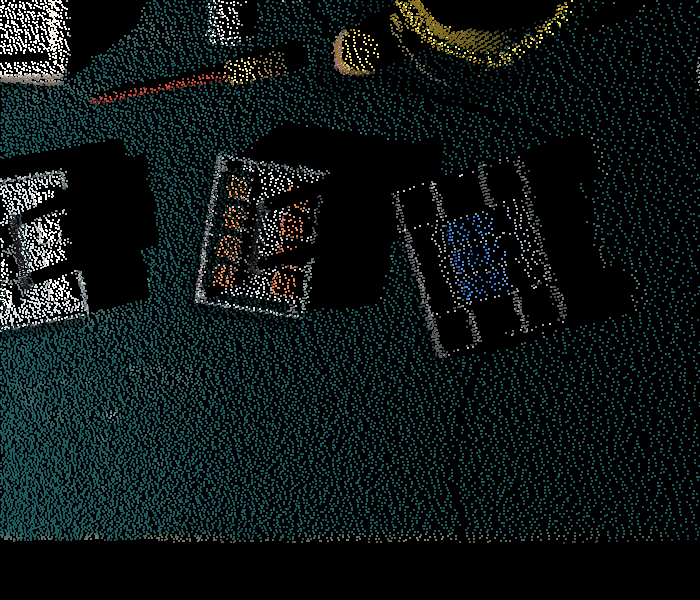

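```bash
cat > fit.py <<'E'
from h import *
from scipy.optimize import least_squares
def rect(P,ok,c,yaw,L,W,zlo,zhi,tol=.012):
    # fit outer-wall top points to rectangle L x W
    m=ok&(np.hypot(P[...,0]-c[0],P[...,1]-c[1])<.13)&(P[...,2]>zlo)&(P[...,2]<zhi)
    p=P[m][:,:2]
    q=np.array([c[0],c[1],yaw])
    def dist(q,p):
        a=np.array([np.cos(q[2]),np.sin(q[2])]);b=np.array([-a[1],a[0]]);r=p-q[:2]
        u=np.abs(r@a)-L/2;v=np.abs(r@b)-W/2
        return np.where(u>v,u,v)
    for _ in range(10):
        s=p[np.abs(dist(q,p))<tol]
        q=least_squares(lambda q:dist(q,s),q,loss="soft_l1",f_scale=.002).x
    return q,len(s),np.abs(dist(q,s)).mean(),np.median(P[m][:,2])
if __name__=="__main__":
  for n in("scene","side"):
    im=np.load(f"pics/{n}0_i.npy");d=np.load(f"pics/{n}0_d.npy");P=cloud(n,d)
    print(n,"red",rect(P,d>0,(.563,-.012),-.154,.147,.107,.033,.048))
    print(n,"base",rect(P,d>0,(.5445,-.23),.257,.171,.131,.022,.034))
    # handle
    m=(np.hypot(P[...,0]-.563,P[...,1]+.012)<.06)&(P[...,2]>.06)&(P[...,2]<.1)&(im.max(-1)<90)
    p=P[m];print(m.sum(),p.mean(0),p[:,2].max(),cv2.minAreaRect(p[:,:2].astype(np.float32)))
    for c in((.563,-.012),(.5445,-.23)):
      m=(np.hypot(P[...,0]-c[0],P[...,1]-c[1])<.13)&(d>0);print(np.histogram(P[m][:,2],np.arange(-.01,.1,.005))[0])
E
python3 fit.py
```

```text
scene red (array([ 0.56341113, -0.00957039, -0.15750053]), 335, np.float64(0.0012720941603370558), np.float64(0.036508673768823795))
scene base (array([ 0.54206335, -0.22931128,  0.28899345]), 144, np.float64(0.002270528660989865), np.float64(0.025456004852639616))
143 [ 0.55995826 -0.00673104  0.07595228] 0.08378173552891993 ((0.5629675388336182, -0.009953448548913002), (0.01267433725297451, 0.07494336366653442), 80.18504333496094)
[   0 2333  397   17   14    9   75  605  480  272   28   19   13   12
   12   24   28   30   64    0    0]
[  1 907 215 400 381 283 149 125   0   0   0   0   0   0   0   0   0   0
   0   0   0]
side red (array([ 0.56342716, -0.00994995, -0.15894647]), 458, np.float64(0.001267654456060425), np.float64(0.03698329157712911))
side base (array([ 0.54397311, -0.22897554,  0.28415112]), 224, np.float64(0.0029518085697667227), np.float64(0.026718889277774372))
246 [ 0.56227655 -0.00667893  0.07683678] 0.0869939742384176 ((0.5635402202606201, -0.010345807299017906), (0.015866853296756744, 0.07541488856077194), 81.55752563476562)
[   0    3 2069   23   19   12   24  209  499  429  195   15   17   17
   15   32   50   49   66   34    0]
[  0  44 585  68 347 346 216 181  47   0   0   0   0   0   0   0   0   0
   0   0   0]
```

>>> jog_arm([
  [1,-3.6,0,4.5,0],
  [1,-3.6,0,4.5,0],
  [1,-3.6,0,4.5,0],
  [1,-3.6,0,4.5,0],
  [1,-3.6,0,4.5,0],
  [1,-3.6,0,4.5,0],
  [1,-3.6,0,4.5,0],
  [1,-3.6,0,4.5,0],
], squeeze=25)

```text
time: 1.15
eef_pos: [0.4377, -0.1891, 0.1942]
tool_rot: [-0.563, 0.428, -0.425, 0.565]
wrist_force: [0.3, -0.2, -1.1]
finger_gap: 0.0932
```

```bash
cat > go.py <<'E'
import sys
from h import *
from rig import status
def plan(tx,ty,tz,yaw,s=None):
    s=s or status.sense();R=Ro.from_quat(s["tool_rot"]).as_matrix()
    D=np.array([tx,ty,tz])-s["eef_pos"]
    yz=np.arctan2(R[1,2],R[0,2]);print("t",s["time"],"pos",s["eef_pos"].round(4),"yaw",yz.round(4),"tilt",np.arccos(-R[2,1]).round(4),"F",s["wrist_force"].round(2),"gap",round(s["finger_gap"],4))
    print("tool cm",(R.T@D*100).round(2),"turn",round(float((yz-yaw+np.pi)%(2*np.pi)-np.pi),3))
    c,sn=np.cos(yaw),np.sin(yaw);Rt=np.column_stack([[sn,-c,0],[0,0,-1],[c,sn,0]])
    print("after-turn cm",(Rt.T@D*100).round(2))
if __name__=="__main__": plan(*map(float,sys.argv[1:5]))
E
python3 go.py .5634 -.0098 .13 -.158
```

```text
t 1.15 pos [ 0.4377 -0.1891  0.1942] yaw 0.2758 tilt 0.0042 F [ 0.31 -0.17 -1.07] gap 0.0932
tool cm [-13.8    6.48  16.98] turn 0.434
after-turn cm [-19.68   6.42   9.59]
```

>>> jog_arm([
  [1,-3.0,0,3.2,0.145],
  [1,-3.4,0.5,2.8,0.145],
  [1,-3.8,1,2.3,0.145],
  [1,-4,1,1.5,0],
  [1,-3,1,1,0],
  [1,0,0,0,0],
])

```text
time: 1.9
eef_pos: [0.5472, -0.0013, 0.1575]
tool_rot: [-0.456, 0.542, -0.539, 0.457]
wrist_force: [-0.0, -0.4, 1.2]
finger_gap: 0.093
```

```bash
python3 go.py .5634 -.0098 .13 -.158
cat > snap.py <<'E'
import sys
from h import *
from rig import status,get_image
n,tag=sys.argv[1:3]
s=status.sense();im,d=get_image(n)
cv2.imwrite(f"pics/{tag}.png",im[:,:,::-1]);np.savez(f"pics/{tag}.npz",im=im,d=d,p=s["eef_pos"],q=s["tool_rot"])
E
python3 snap.py wrist w1
```

```text
t 1.9 pos [ 0.5472 -0.0013  0.1575] yaw -0.168 tilt 0.0049 F [-0.02 -0.42  1.17] gap 0.093
tool cm [0.58 2.74 1.75] turn -0.01
after-turn cm [0.59 2.75 1.74]
```

View pics/w1.png

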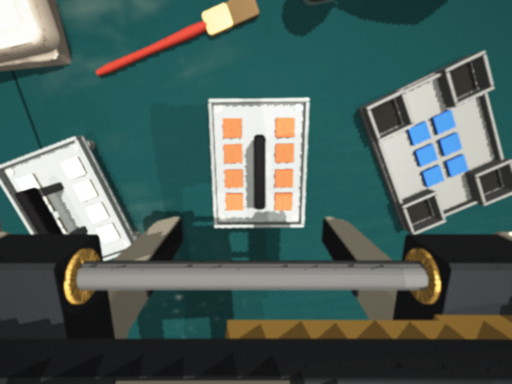

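The wrist view shows the red tray's handle at about (260,172) and the whole base around (437,140). I'll refit both from this view.

```bash
python3 - <<'E'
from fit import *
z=np.load("pics/w1.npz");im,d=z["im"],z["d"];P=cloud("wrist",d,(z["p"],z["q"]))
print("red",rect(P,d>0,(.563,-.012),-.154,.147,.107,.033,.048))
for tol in(.012,.006,.004): print("base",rect(P,d>0,(.5445,-.23),.257,.171,.131,.022,.034,tol))
m=(np.hypot(P[...,0]-.563,P[...,1]+.012)<.06)&(P[...,2]>.07)&(P[...,2]<.1)&(im.max(-1)<90)
p=P[m];print(m.sum(),p.mean(0),cv2.minAreaRect(p[:,:2].astype(np.float32)))
hsv=cv2.cvtColor(im,cv2.COLOR_RGB2HSV);m=(cv2.inRange(hsv,(100,120,80),(120,255,255))>0)&(P[...,1]>-.32)
p=P[m];print(p.mean(0),cv2.minAreaRect(p[:,:2].astype(np.float32)))
topmap(P,im,d>0,"pics/top_w1.png",.4,.7,-.34,.08,s=1700)
E
```

```text
red (array([ 0.56496258, -0.01077586, -0.15947446]), 1940, np.float64(0.0013239866528377622), np.float64(0.03512928441106705))
base (array([ 0.54507426, -0.22810594,  0.2841354 ]), 1783, np.float64(0.0024822539954687307), np.float64(0.027445861669199226))
base (array([ 0.54521835, -0.22811099,  0.2845    ]), 1549, np.float64(0.001494125875018686), np.float64(0.027445861669199226))
base (array([ 0.54524413, -0.22812324,  0.28471744]), 1468, np.float64(0.001295562337017615), np.float64(0.027445861669199226))
789 [ 0.56639843 -0.01080822  0.08326008] ((0.5655120015144348, -0.01085897907614708), (0.010335637256503105, 0.07376045733690262), 80.50475311279297)
[ 0.54666079 -0.22741371  0.01758932] ((0.5555749535560608, -0.1379222869873047), (0.2610708773136139, 0.09074591100215912), 83.56108856201172)
```

View pics/top_w1.png

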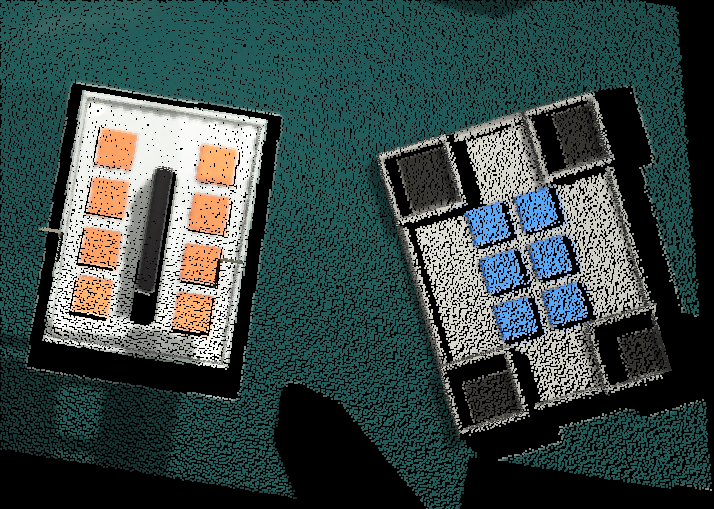

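>>> jog_arm([
  [1,0.64,1,1.8,0],
  [1,0,2.5,0,0],
  [1,0,2,0,0],
  [1,0,1.5,0,0],
  [1,0,0,0,0],
])

```text
time: 2.58
eef_pos: [0.5639, -0.0172, 0.0887]
tool_rot: [-0.454, 0.541, -0.541, 0.456]
wrist_force: [0.2, -0.3, -0.0]
finger_gap: 0.0929
```

```bash
python3 go.py .564 -.0105 .054 -.159
```

```text
t 2.575 pos [ 0.5639 -0.0172  0.0887] yaw -0.1726 tilt 0.0021 F [ 0.17 -0.33 -0.05] gap 0.0929
tool cm [-0.65  3.47 -0.1 ] turn -0.014
after-turn cm [-0.66  3.47 -0.09]
```

>>> jog_arm([
  [1,-0.65,1.5,0,-0.014],
  [1,0,1,0,0],
  [1,0,0,0,0],
])

```text
time: 2.95
eef_pos: [0.566, -0.0107, 0.0638]
tool_rot: [0.458, -0.537, 0.538, -0.46]
wrist_force: [-0.0, -0.3, 0.4]
finger_gap: 0.0932
```

```bash
python3 go.py .564 -.0105 .054 -.159
```

```text
t 2.95 pos [ 0.566  -0.0107  0.0638] yaw -0.1579 tilt 0.0039 F [-0.  -0.3  0.4] gap 0.0932
tool cm [ 0.02  0.98 -0.21] turn 0.001
after-turn cm [ 0.02  0.98 -0.2 ]
```

Aligned with the handle. Lowering the last centimetre and closing.

>>> jog_arm([
  [1,0,1.0,-0.2,0],
  [1,0,0,0,0],
  [-1,0,0,0,0],
  [-1,0,0,0,0],
  [-1,0,0,0,0],
  [-1,0,0,0,0],
  [-1,0,0,0,0],
], squeeze=30)

```text
time: 3.82
eef_pos: [0.565, -0.0103, 0.0545]
tool_rot: [0.457, -0.537, 0.539, -0.461]
wrist_force: [0.1, -1.1, -0.5]
finger_gap: 0.0476
```

```bash
python3 go.py .564 -.0105 .054 -.159
```

```text
t 3.825 pos [ 0.565  -0.0103  0.0545] yaw -0.1576 tilt 0.0059 F [ 0.14 -1.14 -0.47] gap 0.0476
tool cm [ 0.03  0.05 -0.1 ] turn 0.001
after-turn cm [ 0.03  0.05 -0.1 ]
```

>>> jog_arm([
  [-1,0,0,0,0],
  [-1,0,0,0,0],
  [-1,0,0,0,0],
  [-1,0,0,0,0],
  [-1,0,0,0,0],
  [-1,0,0,0,0],
])

```text
time: 4.58
eef_pos: [0.565, -0.0107, 0.0544]
tool_rot: [0.457, -0.537, 0.539, -0.461]
wrist_force: [-0.4, 0.2, 0.4]
finger_gap: 0.0117
```

>>> jog_arm([
  [-1,0,0,0,0],
  [-1,0,-1,0,0],
  [-1,0,-2,0,0],
  [-1,0,-2.5,0,0],
  [-1,0,-2,0,0],
  [-1,0,-1,0,0],
  [-1,0,0,0,0],
], squeeze=40)

```text
time: 5.45
eef_pos: [0.5627, -0.0099, 0.1419]
tool_rot: [-0.458, 0.538, -0.538, 0.46]
wrist_force: [0.7, 0.1, -2.4]
finger_gap: 0.0111
```

```bash
python3 go.py .5447 -.2285 .14 .284; python3 snap.py side s2
```

```text
t 5.45 pos [ 0.5627 -0.0099  0.1419] yaw -0.1574 tilt 0.0026 F [ 0.73  0.09 -2.41] gap 0.0111
tool cm [21.87  0.14  1.65] turn -0.441
after-turn cm [20.48  0.19 -7.85]
```

View pics/s2.png

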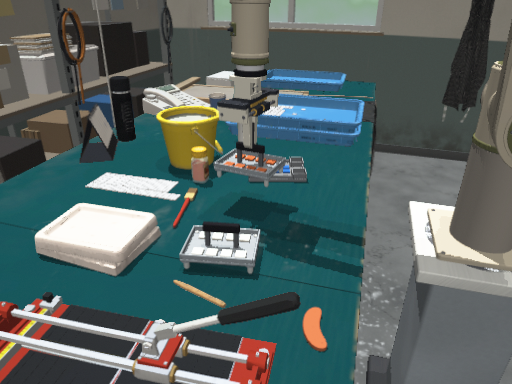

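The side view shows the tray hanging level from the gripper at about (250,165), clear of the bench. Now carrying it over to the base.

>>> jog_arm([
  [-1,1.2,0,0,-0.03],
  [-1,2.4,0,0,-0.06],
  [-1,3,0,-0.2,-0.07],
  [-1,3.3,0,-0.4,-0.08],
  [-1,3.3,0,-0.6,-0.07],
  [-1,3,0,-0.7,-0.06],
  [-1,2,0,-0.5,-0.04],
  [-1,1,0,-0.3,-0.02],
])

```text
time: 6.5
eef_pos: [0.5372, -0.2063, 0.1291]
tool_rot: [0.568, -0.429, 0.417, -0.566]
wrist_force: [0.8, -0.2, -2.3]
finger_gap: 0.011
```

```bash
python3 go.py .5447 -.2285 .14 .284
```

```text
t 6.5 pos [ 0.5372 -0.2063  0.1291] yaw 0.2894 tilt 0.0167 F [ 0.77 -0.22 -2.33] gap 0.011
tool cm [ 2.32 -1.12  0.07] turn 0.005
after-turn cm [ 2.34 -1.09  0.1 ]
```

>>> jog_arm([
  [-1,1.2,0,0,0],
  [-1,1.1,0,0,0],
  [-1,0,0,0,0],
  [-1,0,0,0,0],
])

```text
time: 7.0
eef_pos: [0.543, -0.2291, 0.1259]
tool_rot: [0.568, -0.431, 0.416, -0.565]
wrist_force: [-0.4, 0.2, -1.7]
finger_gap: 0.0112
```

```bash
python3 go.py .5447 -.2285 .083 .284; python3 snap.py wrist w3;python3 snap.py side s3;python3 snap.py scene c3
python3 - <<'E'
from fit import *
z=np.load("pics/w3.npz");im,d=z["im"],z["d"];P=cloud("wrist",d,(z["p"],z["q"]))
g=z["p"]
q=rect(P,d>0,g[:2],.284,.147,.107,g[2]-.014-.012,g[2]-.014+.004);print("red wrist",q)
for n,f in(("side","s3"),("scene","c3")):
    z=np.load(f"pics/{f}.npz");im,d=z["im"],z["d"];P=cloud(n,d)
    print(n,"red",rect(P,d>0,g[:2],.284,.147,.107,g[2]-.014-.012,g[2]-.014+.004))
    print("base",rect(P,d>0,(.5447,-.2285),.284,.171,.131,.022,.034,.006))
E
```

```text
t 7.0 pos [ 0.543  -0.2291  0.1259] yaw 0.2877 tilt 0.021 F [-0.42  0.25 -1.66] gap 0.0112
tool cm [0.06 4.29 0.25] turn 0.004
after-turn cm [-0.    4.29  0.18]
red wrist (array([ 0.54222969, -0.23018902,  0.29857826]), 4007, np.float64(0.0029405163263519283), np.float64(0.10547743363010892))
side red (array([ 0.54402442, -0.22559738,  0.29630923]), 432, np.float64(0.002069255406825751), np.float64(0.10555411971507347))
base (array([ 0.54395562, -0.22888048,  0.28413439]), 198, np.float64(0.0018431000347416482), np.float64(0.026581038537914776))
scene red (array([ 0.54032577, -0.22756112,  0.29225632]), 248, np.float64(0.0015108728302514992), np.float64(0.10476997399874242))
base (array([ 0.54267739, -0.23000407,  0.29085203]), 76, np.float64(0.0018896983937660664), np.float64(0.02531230896587504))
```

View pics/w3.png

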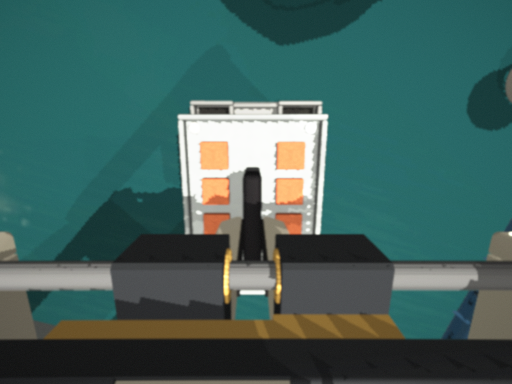

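View pics/s3.png

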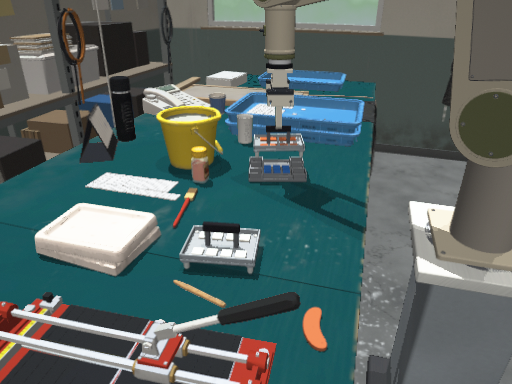

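The tray is centred over the base within about 3 mm in all three views, so I'm lowering it.

>>> jog_arm([
  [-1,0,0.8,0.1,0],
  [-1,0,1,0,0],
  [-1,0,1,0,0],
  [-1,0,0.6,0,0],
  [-1,0,0,0,0],
])

```text
time: 7.78
eef_pos: [0.5428, -0.2273, 0.0889]
tool_rot: [0.568, -0.43, 0.415, -0.566]
wrist_force: [-0.0, 0.0, -1.6]
finger_gap: 0.0118
```

```bash
python3 go.py .5447 -.2285 .0645 .284
```

```text
t 7.775 pos [ 0.5428 -0.2273  0.0889] yaw 0.289 tilt 0.022 F [-0.03  0.04 -1.61] gap 0.0118
tool cm [0.21 2.43 0.19] turn 0.005
after-turn cm [0.17 2.44 0.15]
```

>>> jog_arm([
  [-1,0.1,0.7,0.1,0],
  [-1,0.1,0.7,0.1,0],
  [-1,0,0.4,0,0],
  [-1,0,0.2,0,0],
  [-1,0,0,0,0],
])

```text
time: 8.4
eef_pos: [0.5455, -0.2288, 0.0679]
tool_rot: [0.568, -0.43, 0.415, -0.566]
wrist_force: [-0.5, -0.3, -2.8]
finger_gap: 0.0115
```

```bash
python3 go.py .5447 -.2285 .0645 .284
```

```text
t 8.4 pos [ 0.5455 -0.2288  0.0679] yaw 0.2889 tilt 0.0211 F [-0.46 -0.29 -2.84] gap 0.0115
tool cm [-0.05  0.34 -0.06] turn 0.005
after-turn cm [-0.05  0.34 -0.06]
```

>>> jog_arm([
  [-1,0,0.2,0,0],
  [-1,0,0.15,0,0],
  [-1,0,0.15,0,0],
  [-1,0,0,0,0],
])

```text
time: 8.9
eef_pos: [0.5461, -0.2293, 0.0648]
tool_rot: [0.568, -0.429, 0.416, -0.566]
wrist_force: [-0.4, 0.1, -1.0]
finger_gap: 0.0116
```

```bash
python3 go.py .5447 -.2285 .0645 .284; python3 snap.py side s4
```

```text
t 8.9 pos [ 0.5461 -0.2293  0.0648] yaw 0.2889 tilt 0.0189 F [-0.37  0.07 -0.98] gap 0.0116
tool cm [-0.12  0.04 -0.11] turn 0.005
after-turn cm [-0.12  0.03 -0.11]
```

View pics/s4.png

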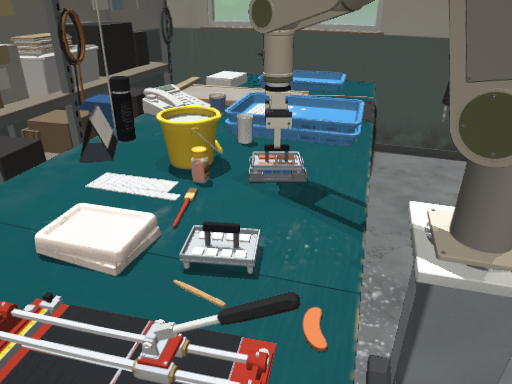

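The side view shows the pins in the sockets at about (277,168), and the wrist load has begun to drop. I'll press gently for another 1–2 mm.

>>> jog_arm([
  [-1,0,0.15,0,0],
  [-1,0,0.1,0,0],
  [-1,0,0,0,0],
])

```text
time: 9.32
eef_pos: [0.5465, -0.2295, 0.0646]
tool_rot: [0.568, -0.429, 0.417, -0.566]
wrist_force: [-0.1, -0.1, -1.4]
finger_gap: 0.0116
```

>>> jog_arm([
  [-1,0,0.15,0,0],
  [-0.4,0,0,0,0],
  [0.2,0,0,0,0],
  [0.2,0,0,0,0],
  [0.2,0,0,0,0],
  [0.2,0,0,0,0],
  [0.2,0,0,0,0],
  [0.2,0,0,0,0],
])

```text
time: 10.32
eef_pos: [0.5473, -0.2298, 0.0636]
tool_rot: [0.568, -0.428, 0.417, -0.566]
wrist_force: [0.8, 0.6, 0.1]
finger_gap: 0.0557
```

```bash
python3 go.py .5447 -.2285 .0645 .284
```

```text
t 10.325 pos [ 0.5473 -0.2298  0.0636] yaw 0.289 tilt 0.0161 F [0.84 0.57 0.06] gap 0.0557
tool cm [-0.2  -0.08 -0.21] turn 0.005
after-turn cm [-0.2  -0.09 -0.21]
```

>>> jog_arm([
  [0.2,0,-1.5,0,0],
  [0.2,0,-3,0,0],
  [0.2,0,-4,0,0],
  [0.2,0,-4,0,0],
  [0.2,0,-3,-2,0],
  [0.2,0,0,-4,0],
  [0.2,0,0,0,0],
])

```text
time: 11.2
eef_pos: [0.4916, -0.2488, 0.2321]
tool_rot: [0.568, -0.426, 0.419, -0.566]
wrist_force: [-0.3, 0.5, 0.9]
finger_gap: 0.0558
```

```bash
for a in "wrist w5" "side s5" "scene c5"; do python3 snap.py $a; done
python3 - <<'E'
from fit import *
for n,f in(("wrist","w5"),("side","s5"),("scene","c5")):
    z=np.load(f"pics/{f}.npz");im,d=z["im"],z["d"];P=cloud(n,d,(z["p"],z["q"]))
    print(n,"red",rect(P,d>0,(.545,-.229),.284,.147,.107,.042,.056,.006))
    print("base",rect(P,d>0,(.545,-.229),.284,.171,.131,.022,.034,.006))
    # tilt from wall tops
    q=rect(P,d>0,(.545,-.229),.284,.147,.107,.042,.056,.006)[0]
    m=(d>0)&(np.hypot(P[...,0]-q[0],P[...,1]-q[1])<.1)&(P[...,2]>.044)&(P[...,2]<.058);p=P[m]
    r=p[:,:2]-q[:2]; c,s=np.cos(q[2]),np.sin(q[2]);u=r[:,0]*c+r[:,1]*s;v=-r[:,0]*s+r[:,1]*c
    w=(np.abs(np.abs(u)-.0735)<.004)|(np.abs(np.abs(v)-.0535)<.004)
    A=np.c_[u,v,np.ones(len(u))][w];k=np.linalg.lstsq(A,p[w,2],rcond=None)[0];print("wall plane",k.round(4),w.sum())
    m=(d>0)&(np.hypot(P[...,0]-q[0],P[...,1]-q[1])<.05)&(P[...,2]>.07)&(P[...,2]<.12)&(im.max(-1)<90);p=P[m];print("handle",m.sum(),p.mean(0).round(4),np.percentile(p[:,2],98))
    print("white",rect(P,d>0,(.551,.227),-2.9 if 0 else .15,.147,.107,.033,.048)[:2])
E
```

```text
wrist red (array([ 0.54660497, -0.22896142,  0.28508557]), 1526, np.float64(0.0013689195666947043), np.float64(0.04514992998269604))
base (array([ 0.54465229, -0.22934078,  0.27977947]), 869, np.float64(0.0015004582694904342), np.float64(0.02803716673613041))
wall plane [0.0012 0.0005 0.0496] 1441
handle 505 [ 0.548  -0.2285  0.0934] 0.09487885820263657
white (array([0.551, 0.227, 0.15 ]), 0)
side red (array([ 0.54663844, -0.22776555,  0.28685274]), 338, np.float64(0.001626265873745315), np.float64(0.04677729455173085))
base (array([ 0.54433959, -0.22918661,  0.28830269]), 144, np.float64(0.0016504019977930458), np.float64(0.02735259482248619))
wall plane [0.0072 0.008  0.0487] 257
handle 161 [ 0.5458 -0.224   0.0857] 0.09383062578070116
white (array([0.54874434, 0.22804612, 0.17471015]), 634)
scene red (array([ 0.54492004, -0.22872452,  0.28463906]), 163, np.float64(0.0013759415863817417), np.float64(0.04413681079606568))
base (array([ 0.5435085 , -0.23039356,  0.30018259]), 49, np.float64(0.0015778449991486502), np.float64(0.026173747375847073))
wall plane [-0.0039 -0.0108  0.0477] 120
handle 150 [ 0.5501 -0.2235  0.085 ] 0.09305511577751333
white (array([0.54922391, 0.2278418 , 0.17666629]), 510)fit.py:15: RuntimeWarning: Mean of empty slice.
  return q,len(s),np.abs(dist(q,s)).mean(),np.median(P[m][:,2])
  ret = ret.dtype.type(ret / rcount)
  return _methods._mean(a, axis=axis, dtype=dtype,
```

View pics/w5.png

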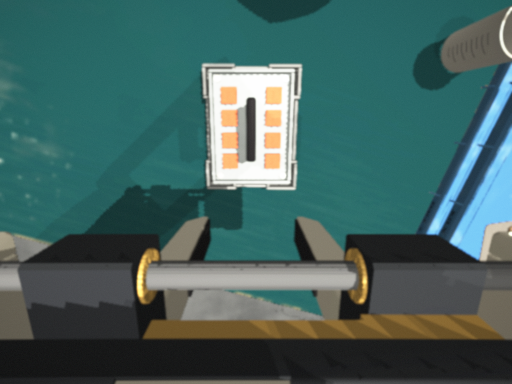

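View pics/s5.png

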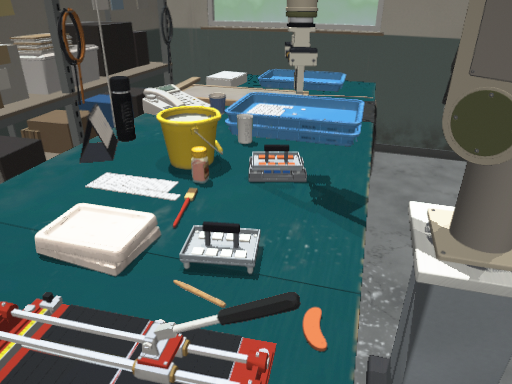

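The wrist view shows the red tray inside the base's sockets, centred at (251,128). The side view shows it level at (277,165), and the gripper is clear. Handing in.

```bash
python3 - <<'E'
from fit import *
from rig import ctrl
for n in("scene","side"):
    d=np.load(f"pics/{n}0_d.npy");P=cloud(n,d);print(n,rect(P,d>0,(.551,.227),.15,.147,.107,.033,.048)[:2])
print(ctrl.close_job())
E
```

```text
scene (array([0.54907515, 0.22799713, 0.17810838]), 513)
side (array([0.54868125, 0.22793634, 0.17432263]), 620)
the job is handed in; nothing more can be done
None
```

I picked up the red-tile tray by its handle, lowered it into the base tray's sockets until the wrist force showed contact, then released it, backed the arm off and handed the job in. The job had taken about 11 s by then; the hand-in itself reports no verdict.

**Position:** the red tray's centre is about 2 mm from the base's in all three camera views. In the wrist view the x axes agree within 0.01 rad; the scene view gave 0.016 rad, from few points.

**Height and level:** the wall tops are at 0.0496 m in the wrist view, against 0.050 m expected when seated, with a tilt of about 0.001 rad. The side and scene views gave noisier tilts of about 0.011 rad, still under the 0.06 limit.

**Bystander:** the white tray's fitted position is unchanged within 0.2 mm, and the gripper is well clear.

**Disagreement:** the tool was tilted about 1.2° while lowering. No tilt of that size showed in the wrist view after release.

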